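Set out an engraving order: lean the pattern, fan the blanks

TASK

Set out the engraving order: lift the pattern board out of the parking slot of the wooden stand and lean it against the stand's upright, in the middle of the bay, foot blocked by the slotted block. And fan all the brass blanks from the cork pad along the middle of the dark tray like roof tiles, one blank to a scribed line with no line skipped: the first propped on the wooden rail with its lower edge on the line nearest the rail, each next one resting on the one before with its lower edge on the next line. Leave the spool, setting block and ring peg where they are.

Things in the scene. Friction and masses are not known exactly. Their poses are not given: they have to be found in the camera images.
- tray: fixed flat dark steel tray, 170 x 50 mm, open at its long sides; origin: centre of its underside, x along the row away from the rail, z up. Floor top at z = 3 mm; end lips 3 mm thick, up to z = 9 mm. A light wooden rail (8 mm along x, 44 mm along y, top at z = 8 mm) has its front edge at x = -68 mm. Six white lines are scribed across the floor at x = -44, -20, 4, 28, 52, 76 mm
- tray_line0 (a point): middle of the scribed line nearest the rail, on the tray floor, with the tray's axes; the next five lines follow at 24 mm steps along +x. A blank with its lower edge on a line, propped on the rail or on the blank before, slopes about 0.21 rad, rail-side end up; its origin is then 17.6 mm from its line towards the rail (-x) and 3.7 mm above the tray floor
- pad: fixed thin cork pad, 150 x 44 x 2 mm, on which the blanks lie at the start in three piles of one or two, 47 mm apart along its x; origin at the centre of its underside. Left of all this stands a fixed desk lamp: post 40 mm thick at x 0.34, y -0.04 m, up to z 0.23; two thin rods rise from its top to x 0.66, y 0.06, z 0.62: keep the wrist to the right of them
- board: loose pattern board of light wood, both faces alike, 8 mm thick (its x), 70 mm wide (its y), 100 mm tall (its z), 0.12 kg; origin at the centre of its lower face. Starts upright in the slot of the stand. Hold it across its thickness near the top edge; either face may be in front
- stand: fixed wooden stand, base 88 x 84 mm, 6 mm thick; origin at its underside, z up. Upright: x = -31 to -23 mm, top at z = 71. Bay: base floor from x = -23 to 5. Slotted block (the lip): x = 5 to 40, top at z = 24, with a slot 11 mm wide along x centred at x = 22.5, floor at z = 6. Foot against the lip, back on the upright's top edge, the board leans about 0.3 rad towards -x
- blank_0: loose flat brass blank, 36 mm (its x) x 30 mm (its y) x 5 mm thick (its z), 0.03 kg; origin at the centre of its underside; all are alike and either end may lead. Lies flat on the cork pad, or on another blank there, at the start; may be absent
- blank_1: loose flat brass blank, 36 mm (its x) x 30 mm (its y) x 5 mm thick (its z), 0.03 kg; origin at the centre of its underside; all are alike and either end may lead. Lies flat on the cork pad, or on another blank there, at the start; may be absent
- blank_2: loose flat brass blank, 36 mm (its x) x 30 mm (its y) x 5 mm thick (its z), 0.03 kg; origin at the centre of its underside; all are alike and either end may lead. Lies flat on the cork pad, or on another blank there, at the start; may be absent
- blank_3: loose flat brass blank, 36 mm (its x) x 30 mm (its y) x 5 mm thick (its z), 0.03 kg; origin at the centre of its underside; all are alike and either end may lead. Lies flat on the cork pad, or on another blank there, at the start; may be absent
- blank_4: loose flat brass blank, 36 mm (its x) x 30 mm (its y) x 5 mm thick (its z), 0.03 kg; origin at the centre of its underside; all are alike and either end may lead. Lies flat on the cork pad, or on another blank there, at the start; may be absent
- blank_5: loose flat brass blank, 36 mm (its x) x 30 mm (its y) x 5 mm thick (its z), 0.03 kg; origin at the centre of its underside; all are alike and either end may lead. Lies flat on the cork pad, or on another blank there, at the start; may be absent
- spool: bystander: spool of solder wire, 60 mm across, 32 mm high; origin at the centre of its underside
- setting_block: bystander: small black setting block with a rubber pad, 42 x 75 x 30 mm; origin at the centre of its underside
- ring_peg: bystander: wooden peg standing upright, 24 mm across, 56 mm high; origin at the centre of its underside
Mind the look-alikes: they are no part of the job. Leave any turquoise look-alike of the blank_5 alone.

How it is judged:
By the outcome, as a careful person would: the job done as asked, in the order asked, and still so for the second after the job is handed in, with the robot touching nothing.
Of blank_0, blank_1, blank_2, blank_3, blank_4, blank_5 only 4 to 6 are there at a start; the rules pass over those that are not, and their reading is None.
At some moment in a run one of blank_0, blank_1, blank_2, blank_3, blank_4, blank_5 may be knocked a few centimetres aside while the robot is not near it.
It also fails if it takes over 210 s, if anything falls off the work surface, if the arm or the gripper's body presses on something with over 40 N, if the wrist force passes 120 N, or if a joint passes its speed limit or range.

ROBOT

A 6-joint arm with a two-finger parallel gripper is mounted at the origin on a cart in front of the work surface, level with it; the furniture and walls round the work are solid. World frame = base frame: x ahead of the robot, y to its left, z up, the work surface at z = 0. Lengths are in mm, angles in rad, forces in N, time in s.
With the tool pointing down it reaches from about 350 to 975 mm from the base axis. Payload 7.1 kg.
Tool frame: the origin (TCP) lies on the front face of the gripper's body, between the roots of the fingers; the fingertips stand 80 mm ahead of it and the grasp point (between the pads) lies 61 mm ahead of it (env.tips_ahead is the distance from the TCP to the fingertips, in mm); z points along the fingers, y is the line along which they close (so a half turn about z gives the same grasp; the last joint's range is limited). The gripper opens to 88 mm and grips with 3 to 60 N. Pads are 20 mm wide; open, the fingers measure 115 mm over their backs; the gripper's body (75 mm by 178 mm) begins 61 mm behind the grasp point.
Start: joints at [-1.351, 0.423, 1.63, -0, 1.089, -0.019], TCP at [147.855, -607.243, 302.675] pointing down, gripper open.
Joint ranges: [-3, 3], [-0.9, 2.11], [0.09, 2.58], [-1.31, 4.45], [0.11, 2.69], [-2.54, 2.54]. Speed limits (rad/s): [2.39, 2.39, 3.01, 3.14, 3.14, 3.14].

INTERFACE

Orientations are given as a unit quaternion [x, y, z, w].
In Python, from station import env, set_gripper, viewer, workorder gives the robot as it stands. Calls block until the motion is done:
- env.reach(position, orientation): joint-space move of the TCP to a pose.
- env.move_l(position, rot=None, rate=150, f_stop=None): straight line of the TCP; rot=None keeps the orientation; rate is the mean speed in mm/s. With f_stop (N) it stops when the force on the tool has changed by that much, and returns True; else False.
- env.move_joints(angles): joint-space move.
- set_gripper(opening): finger opening in mm; the grip force is fixed at half the most; returns when the fingers have stopped.
- env.hold(seconds).
- env.ik(position, orientation): joint angles nearest the present ones, or None.
- env.read_state(): the state.
- viewer.camera(name): name is "scene" or "top"; returns the picture (420x560x3 uint8, blue, green, red); there is no depth.
- viewer.camera_params(name): a dict with "fx", "fy", "cx", "cy" (pixels), "dist" ([k1, k2, p1, p2, k3] as OpenCV has them; the pictures are not rectified), "pose" (4x4, takes a point from camera to world coordinates). Camera axes: x right, y up, looking along -z (the intrinsics and any distortion apply to the point x, -y, -z); pixel columns grow to the right and rows downward; lengths in mm; the calibration is good to about 2 mm. A picture is of the moment at which its call begins. camera_params takes no time and is no camera call.
A pose or a line that the arm cannot do raises env.IKError and nothing moves.
- workorder.sign_off(): hands the job in; it is judged then, once.
The state is a dict: "time_s": time; "qpos": joint angles; "dq": joint speeds; "tau": joint torques, N m; "tool_pos": TCP position; "orientation": TCP orientation; "force": force on the tool from outside, world axes, zero at the start; "wrist_torque": the same for the moment, N m; "width": finger opening in mm; "grip_force": force on a finger pad.
Only numpy, scipy, OpenCV 4.12 (cv2) and the standard library are available. Lean on these libraries where they do the work, as an engineer would, in place of code of your own. Each camera call takes 0.05 s, during which the arm holds its last target. There are 200 camera calls.

## Working session

There is one attempt and no reset: what is moved stays moved. The work goes in short steps, each a Python script; the robot and the scene stay as the last script left them, time stands still between calls to the robot, and variables do not carry over. Pictures are saved under pics/ and viewed, at most 14 in all, crops included, and the job is handed in when it is done.

```bash
ls; mkdir -p pics; python3 - <<'E'
from station import env, viewer
import cv2, numpy as np
for n in("scene","top"):
    im=viewer.camera(n); cv2.imwrite(f"pics/{n}0.png",im)
    p=viewer.camera_params(n); print(n,{k:(np.round(v,4).tolist()) for k,v in p.items()})
print(env.read_state()["time_s"], env.tips_ahead)
E
```

```text
pics
scene {'fx': 477.7362, 'fy': 477.7362, 'cx': 276.3804, 'cy': 218.7978, 'dist': [0.0148, 0.0, 0.0, 0.0, 0.0], 'pose': [[0.9033, 0.3171, -0.2889, 250.4232], [-0.4286, 0.6391, -0.6387, -603.2951], [-0.0179, 0.7008, 0.7132, 790.163], [0.0, 0.0, 0.0, 1.0]]}
top {'fx': 408.9386, 'fy': 408.9386, 'cx': 272.1061, 'cy': 208.7395, 'dist': [-0.0848, 0.0, 0.0, 0.0, 0.0], 'pose': [[0.0158, 0.9722, -0.2337, 313.9074], [-0.9999, 0.0166, 0.0014, 47.9035], [0.0052, 0.2337, 0.9723, 1081.5983], [0.0, 0.0, 0.0, 1.0]]}
0.1 80.0
```

View pics/scene0.png

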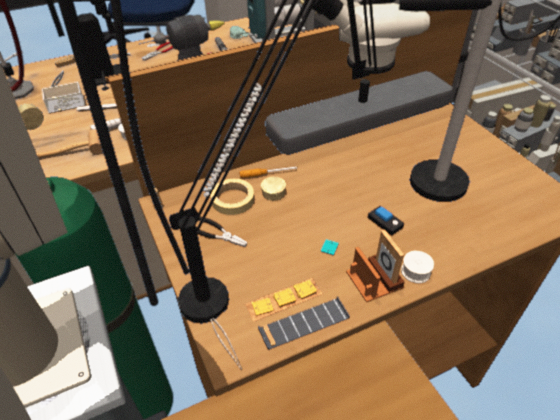

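View pics/top0.png

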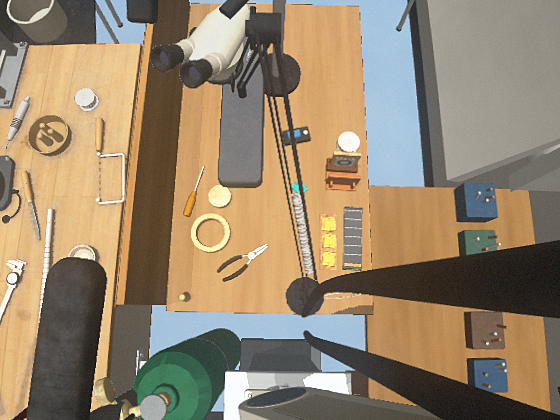

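The scene view shows the tray at about (305,322), three brass piles at (262,306), (285,297) and (305,289), and the stand with the board at (375,270). The turquoise look-alike is at (330,247). The top view shows the same things at (352,238), (328,242), (342,172) and (299,187). I'll take close crops of both.

```bash
python3 - <<'E'
import cv2, numpy as np
s=cv2.imread("pics/scene0.png"); t=cv2.imread("pics/top0.png")
a=cv2.resize(s[225:350,240:440],None,fx=4,fy=4,interpolation=cv2.INTER_CUBIC); cv2.imwrite("pics/sc.png",a)
b=cv2.resize(t[125:275,285:375],None,fx=4,fy=4,interpolation=cv2.INTER_CUBIC); cv2.imwrite("pics/tc.png",b)
E
```

```text
(no output)
```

View pics/sc.png

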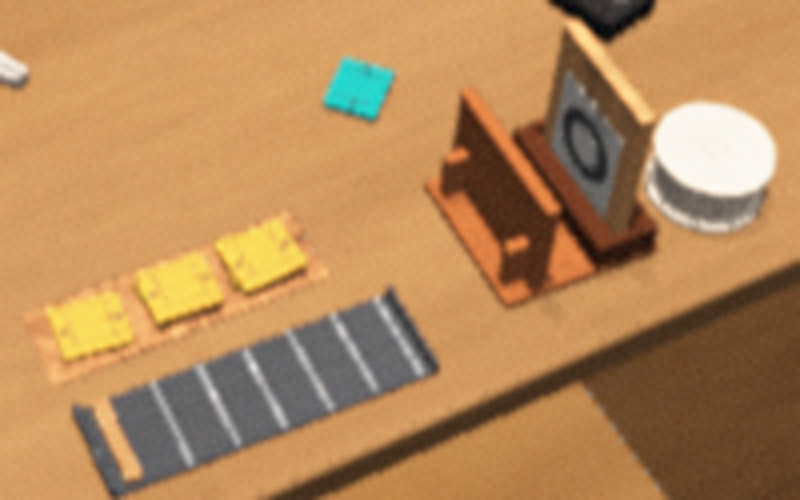

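View pics/tc.png

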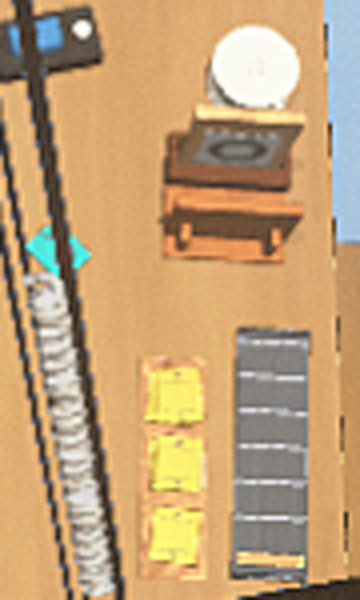

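Candidates:
- Brass piles at scene (262,306), (285,297) and (305,289). These are the blanks.
- Turquoise square at scene (330,247). This is the look-alike and stays where it is.
- Wooden plates: the one with the plaque in the dark slotted block, at (391,262), is the board. The orange plate at (366,268) is the stand's fixed upright.

The tray is the dark strip with the rail at its lower-left end. The crops confirm these choices. Next is the measurement.

```bash
cat > h.py <<'E'
import cv2, numpy as np
from station import env, viewer, set_gripper, workorder
P={n:viewer.camera_params(n) for n in("scene","top")}
for p in P.values():
    p["K"]=np.array([[p["fx"],0,p["cx"]],[0,p["fy"],p["cy"]],[0,0,1.]]); p["pose"]=np.array(p["pose"]); p["dist"]=np.array(p["dist"],float)
def rays(n,px):
    p=P[n]; u=cv2.undistortPoints(np.array(px,float).reshape(-1,1,2),p["K"],p["dist"])[:,0]
    return p["pose"][:3,3], np.c_[u[:,0],-u[:,1],-np.ones(len(u))]@p["pose"][:3,:3].T
def plane(n,px,z):
    o,d=rays(n,px); return o+d*((z-o[2])/d[:,2])[:,None]
def tri(a,b):   # a: scene pixels, b: top pixels -> points, gap
    o1,d1=rays("scene",a); o2,d2=rays("top",b); X=[];G=[]
    for u,v in zip(d1,d2):
        s=np.linalg.lstsq(np.c_[u,-v],o2-o1,rcond=None)[0]; q1,q2=o1+s[0]*u,o2+s[1]*v
        X.append((q1+q2)/2); G.append(np.linalg.norm(q1-q2))
    return np.array(X),np.array(G)
def proj(n,X):
    p=P[n]; R=p["pose"][:3,:3]; c=(np.atleast_2d(X)-p["pose"][:3,3])@R; c=c*[1,-1,-1]
    return cv2.projectPoints(c,np.zeros(3),np.zeros(3),p["K"],p["dist"])[0][:,0]
F=4
def blobs(im,lo,hi,roi,amin):  # HSV blobs in roi (x0,y0,x1,y1); contours in full-image pixels
    x0,y0,x1,y1=roi; c=cv2.resize(im[y0:y1,x0:x1],None,fx=F,fy=F,interpolation=cv2.INTER_CUBIC)
    m=cv2.inRange(cv2.cvtColor(c,cv2.COLOR_BGR2HSV),lo,hi)
    cs=[k for k in cv2.findContours(m,cv2.RETR_EXTERNAL,cv2.CHAIN_APPROX_NONE)[0] if cv2.contourArea(k)>amin*F*F]
    return [(k[:,0]+.5)/F-.5+[x0,y0] for k in cs]
ROI={"scene":(240,225,440,350),"top":(285,125,375,275)}
E
python3 - <<'E'
from h import *
np.set_printoptions(precision=1,suppress=True)
import math
for n in ROI:
    im=cv2.imread(f"pics/{n}0.png"); print(n)
    for nm,lo,hi,am in (("brass",(22,150,140),(34,255,255),60),("dark",(0,0,25),(180,90,115),200),("white",(0,0,125),(180,45,255),3)):
        for k in blobs(im,lo,hi,ROI[n],am):
            f=k.astype(np.float32); r=cv2.minAreaRect(f); print(nm,"area",cv2.contourArea(f),"c",np.array(r[0]),"box",cv2.boxPoints(r).ravel())
            X=plane(n,k,{"brass":10,"dark":3,"white":3}[nm]); w=cv2.minAreaRect(X[:,:2].astype(np.float32)); print("    world",np.array(w[0]),np.array(w[1]),round(w[2],1))
E
```

```text
scene
brass area 197.625 c [262.1 305.9] box [251.5 302.2 269.2 297.1 272.7 309.5 255.1 314.6]
    world [ 440.2 -106.4] [29.5 34.9] 82.7
brass area 194.65625 c [284.1 296.4] box [273.2 293.7 290.2 287.  295.  299.  278.  305.8]
    world [ 488.  -104.6] [30.1 36.3] 87.4
brass area 188.125 c [304.7 287.9] box [293.3 285.4 310.7 277.9 316.2 290.4 298.8 298. ]
    world [ 534.3 -105. ] [35.5 32. ] 2.0
dark area 307.78125 c [272.  334.5] box [257.6 327.2 276.2 318.9 286.4 341.8 267.8 350.1]
    world [ 432.3 -167.9] [50.1 38.2] 87.2
dark area 203.125 c [288.9 328.6] box [279.2 320.4 288.6 315.9 298.6 336.8 289.2 341.3]
    world [ 465.2 -170.4] [48.1 19.8] 89.0
dark area 332.5625 c [386.1 260.4] box [369.7 250.6 382.6 241.6 402.5 270.2 389.6 279.2]
    world [ 725.2 -112.8] [93.4 37.2] 48.0
white area 51.4375 c [282.8 330.7] box [276.4 320.9 279.1 319.6 289.1 340.6 286.4 341.9]
    world [ 453.7 -169.3] [48.6  5.9] 86.5
white area 57.40625 c [294.6 325.9] box [287.5 316.7 291.  314.9 301.7 335.1 298.3 337. ]
    world [ 478.6 -169.9] [48.2  7.7] 88.1
white area 57.09375 c [306.  321.8] 
[... 1240 characters left out ...]
.2]
    world [510.7 -35.8] [223.3  27.8] 10.5
white area 8.125 c [343.8 162.1] box [340.4 161.4 347.1 161.4 347.1 162.9 340.4 162.9]
    world [ 710.9 -152.3] [ 4.5 19.1] 1.2
white area 18.15625 c [351.5 161.9] box [348.4 158.1 354.6 158.1 354.6 165.6 348.4 165.6]
    world [ 712.1 -174.2] [17.7 22.8] 88.2
white area 22.53125 c [340.  161.4] box [333.6 164.9 334.1 156.9 346.5 157.8 345.9 165.8]
    world [ 713.  -141.8] [35.5 24. ] 87.1
white area 353.125 c [348.2 141.3] box [336.2 150.2 338.2 130.3 360.1 132.5 358.1 152.4]
    world [ 774.1 -166.7] [62.9 61.6] 84.3
white area 17.125 c [305. 132.] box [302.6 129.6 307.4 129.6 307.4 134.4 302.6 134.4]
    world [799.9 -43.9] [13.6 14.8] 89.8
```

```bash
python3 - <<'E'
from h import *
np.set_printoptions(precision=1,suppress=True)
s=cv2.imread("pics/scene0.png"); t=cv2.imread("pics/top0.png")
h=cv2.cvtColor(t,cv2.COLOR_BGR2HSV); 
for r,c in((223,328),(242,328),(259,328),(240,322),(240,335),(240,352),(246,352),(264,352)): print(r,c,h[r,c])
def g(im,x,y,w,hh):
    f=8; a=cv2.resize(im[y:y+hh,x:x+w],None,fx=f,fy=f,interpolation=cv2.INTER_CUBIC)
    for i in range(0,w,10): cv2.putText(a,str(x+i),(i*f,10),0,.35,(255,255,255),1); cv2.line(a,(i*f,12),(i*f,20),(255,255,255),1)
    for i in range(0,hh,10): cv2.putText(a,str(y+i),(0,i*f+4),0,.35,(255,255,255),1)
    return a
a=g(s,346,225,62,74); b=g(t,322,140,46,54); o=np.zeros((600,800+80,3),np.uint8)[:, :800]*0
cv2.imwrite("pics/stand.png",np.hstack([np.vstack([a,np.zeros((592-a.shape[0],a.shape[1],3),np.uint8)]) , np.vstack([b[:, :296+0] if 0 else cv2.resize(b,(300,352)),np.zeros((240,300,3),np.uint8)])]))
for k in blobs(t,(20,120,120),(35,255,255),(315,210,342,272),40):
    f=k.astype(np.float32); r=cv2.minAreaRect(f); print(cv2.contourArea(f),cv2.boxPoints(r).ravel())
    X=plane("top",k,10); w=cv2.minAreaRect(X[:,:2].astype(np.float32)); print("    world",np.array(w[0]),np.array(w[1]),round(w[2],1))
E
```

```text
223 328 [ 27 147 251]
242 328 [ 28 142 252]
259 328 [ 28 141 252]
240 322 [ 23 135 240]
240 335 [ 24  95 251]
240 352 [ 17  14 130]
246 352 [ 27  17 134]
264 352 [ 19 118 255]
157.25 [321.1 264.8 322.9 250.4 335.6 252.  333.7 266.4]
    world [ 439.9 -103.4] [33.6 38.4] 81.7
170.21875 [321.3 247.3 321.7 233.1 335.5 233.4 335.1 247.7]
    world [ 487.8 -104.6] [36.7 38.3] 89.2
179.40625 [320.6 216.4 335.4 216.4 335.4 230.6 320.6 230.6]
    world [ 533.6 -104. ] [39.5 39.2] 88.9
```

View pics/stand.png

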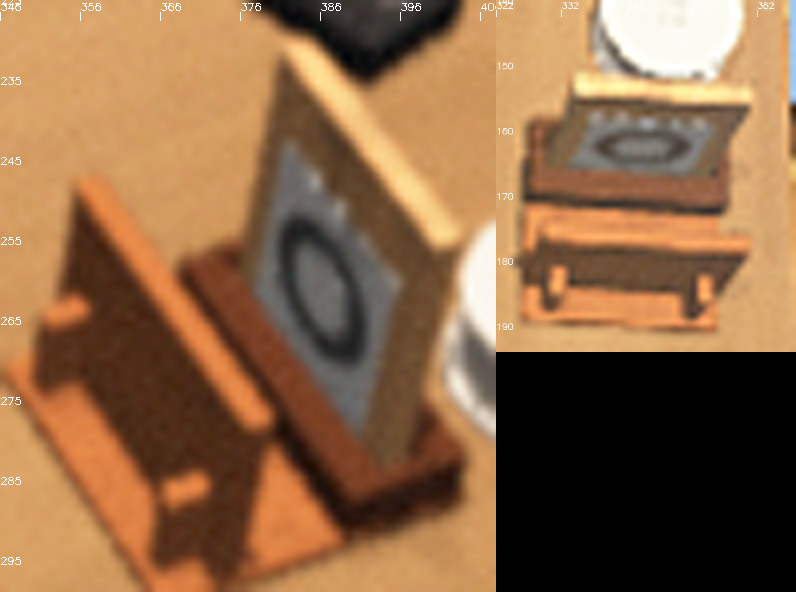

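The stand crop shows the board's light top face with its centre at scene (392.5,242.8) and top (347.6,153.8). The upright's top edge has its centre at scene (367.6,262.6) and top (344.9,176.5). The spool lies just behind the board. Next I triangulate these points and check the poses against the arm's kinematics.

```bash
python3 - <<'E'
from h import *
np.set_printoptions(precision=1,suppress=True)
L=lambda a:np.array(a)/8.+[346,225]-.44
T=lambda a:(np.array(a)-[496,0])/6.52+[322,140]-.44
S={"bl":(295,45),"br":(448,240),"ul":(87,178),"ur":(260,424)}
U={"bl":(575,84),"br":(752,96),"ul":(540,231),"ur":(750,243)}
for k in S:
    z=106 if k[0]=="b" else 71
    print(k,tri([L(S[k])],[T(U[k])]),plane("scene",[L(S[k])],z),plane("top",[T(U[k])],z))
print("base",plane("scene",[L((8,372)),L((155,585))],6),plane("top",[T((522,318)),T((716,328))],6))
print("block -x edge z24",plane("scene",[L((183,265)),L((352,502))],24),plane("top",[T((527,183)),T((728,203))],24))
s=cv2.imread("pics/scene0.png")
for v in(100,140,190):
  for k in blobs(s,(18,150,v),(36,255,255),ROI["scene"],60):
    X=plane("scene",k,7)[:,:2].astype(np.float32); print(v,"area",cv2.contourArea(X), "ext",X.min(0),X.max(0))
st=env.read_state(); print(st["orientation"],st["tool_pos"],st["force"])
E
```

```text
bl (array([[ 700.5, -108.8,  103.3]]), array([1.5])) [[ 699.6 -110.7  106. ]] [[ 698.7 -108.1  106. ]]
br (array([[ 695.8, -177.9,  105.6]]), array([0.8])) [[ 696.  -178.1  106. ]] [[ 695.2 -177.6  106. ]]
ul (array([[651.2, -98.8,  68.7]]), array([1.7])) [[ 650.9 -100.5   71. ]] [[649.6 -98.3  71. ]]
ur (array([[ 646.7, -182.7,   70. ]]), array([0.2])) [[ 646.3 -183.3   71. ]] [[ 646.2 -182.5   71. ]]
base [[ 633.3 -102.7    6. ]
 [ 631.1 -175.6    6. ]] [[ 632.5  -99.4    6. ]
 [ 629.7 -181.4    6. ]]
block -x edge z24 [[ 683.3 -104.    24. ]
 [ 678.8 -185.7   24. ]] [[ 686.3 -100.    24. ]
 [ 679.1 -184.6   24. ]]
100 area 1075.903362019686 ext [ 421.2 -122.4] [460.5 -87.1]
100 area 1163.0936166788451 ext [ 469.2 -121.4] [508.4 -87.3]
100 area 1247.575595315313 ext [ 514.7 -121.8] [555.  -85.4]
140 area 1075.903362019686 ext [ 421.2 -122.4] [460.5 -87.1]
140 area 1162.811594887171 ext [ 469.2 -121.4] [508.4 -87.3]
140 area 1247.2763296021149 ext [ 514.7 -121.8] [555.  -85.4]
190 area 1074.5361086570192 ext [ 421.2 -122.4] [460.5 -87.1]
190 area 1125.2986520190025 ext [ 469.2 -120.5] [508.4 -87.3]
190 area 1202.211120592663 ext [ 514.7 -121. ] [555.  -85.4]
[ 1.   0.1 -0.  -0. ] [ 147.8 -606.9  302. ] [ 0.8 -0.5  0.6]
```

Stand pose: origin about (675.4, −142.3), yaw about −0.056. The heights check out: the board top triangulates to 103–106 and the upright to 69–70. I'll do the board now.

```bash
cat >> h.py <<'E'
from scipy.spatial.transform import Rotation as Ro
def rot(zdir,ydir):   # quaternion with tool z along zdir, tool y along +-ydir; sign keeping last joint small
    z=np.array(zdir,float); z/=np.linalg.norm(z); y=np.array(ydir,float); y-=z*(y@z); y/=np.linalg.norm(y)
    return [Ro.from_matrix(np.c_[np.cross(s*y,z),s*y,z]).as_quat() for s in(1,-1)]
def pick(pos,qs):     # choose the feasible one with the smaller last joint
    c=[(abs(j[5]),i) for i,j in enumerate(env.ik(list(pos),list(q)) for q in qs) if j is not None]
    return qs[min(c)[1]] if c else None
def frame(o,yaw):
    c,s=np.cos(yaw),np.sin(yaw); R=np.array([[c,-s,0],[s,c,0],[0,0,1.]]); return np.array(o,float),R
SO,SR=frame((675.4,-142.3,0),-.056)
def st(): 
    s=env.read_state(); return f"t={s['time_s']:.1f} pos={np.round(s['tool_pos'],1)} F={np.round(s['force'],1)} w={s['width']:.1f} g={s['grip_force']:.1f}"
E
cat > board.py <<'E'
from h import *
th=.303; a=np.array([-np.sin(th),0,np.cos(th)]); f=np.array([np.cos(th),0,np.sin(th)])
W=lambda p:list(SO+SR@np.array(p,float))
g=[697.8,-143.5,166]
q0=pick(g,rot((0,0,-1),SR[:,0])); fin=np.array([1.2,0,7.2])+160*a+2*f
sg=np.sign((Ro.from_quat(q0).as_matrix()[:,1])@SR[:,0]); q1=rot(SR@-a,sg*SR@f)[0]
for p,q in(((g[0],g[1],260),q0),(g,q0),((g[0],g[1],256),q0),(W(fin+90*a),q1),(W(fin),q1)):
    j=env.ik(list(p),list(q)); print(None if j is None else np.round(j,2))
    if j is None: raise SystemExit
set_gripper(44); env.reach([g[0],g[1],260],list(q0)); print(st())
env.move_l(g,rate=60,f_stop=15); print(st()); set_gripper(0); print(st())
env.move_l([g[0],g[1],256],rate=80); print(st())
env.move_l(W(fin+90*a),list(q1),rate=60); print(st())
env.move_l(W(fin+8*a),rate=60,f_stop=12); print(st())
im=viewer.camera("scene"); cv2.imwrite("pics/b1.png",cv2.resize(im[200:310,320:450],None,fx=4,fy=4,interpolation=cv2.INTER_CUBIC))
E
python3 board.py
```

```text
[-0.22  0.59  1.45 -0.    1.1  -0.16]
[-0.22  0.7   1.49 -0.    0.95 -0.16]
[-0.22  0.6   1.45 -0.    1.09 -0.16]
[-0.27  0.41  1.84  0.11  0.6  -0.29]
[-0.26  0.57  1.82  0.14  0.46 -0.31]
t=3.5 pos=[ 697.5 -144.6  260.1] F=[ 0.2  0.2 -0.4] w=44.1 g=0.0
t=5.2 pos=[ 698.  -143.6  166.5] F=[-0.4  0.1 -0.3] w=43.8 g=0.0
t=5.8 pos=[ 697.7 -143.5  166.1] F=[-0.7  0.8  1.2] w=8.1 g=30.0
t=7.1 pos=[ 697.5 -143.4  255.2] F=[ 0.1 -0.8 -1.5] w=7.8 g=30.0
t=8.8 pos=[ 604.4 -138.3  246.5] F=[ 0.3 -0.5 -1.5] w=7.8 g=30.0
t=10.4 pos=[ 628.  -139.6  168.1] F=[-1.8  0.  -1.8] w=7.5 g=30.0
```

```bash
python3 - <<'E'
from h import *
th=.303; a=np.array([-np.sin(th),0,np.cos(th)]); f=np.array([np.cos(th),0,np.sin(th)])
W=lambda p:list(SO+SR@np.array(p,float)); fin=np.array([1.2,0,7.2])+160*a+2*f
cur=lambda:np.array(env.read_state()["tool_pos"])
print(env.move_l(W(fin-4*a),rate=15,f_stop=5),st())
p=cur()+[0,0,.7]; env.move_l(list(p),rate=10)
print(env.move_l(list(p+SR@[9,0,0]),rate=10,f_stop=5),st())
im=viewer.camera("scene"); cv2.imwrite("pics/b1.png",cv2.resize(im[200:310,320:450],None,fx=4,fy=4,interpolation=cv2.INTER_CUBIC))
E
```

```text
True t=10.8 pos=[ 627.7 -139.4  165.5] F=[-0.3  0.7 -2.2] w=7.8 g=30.0
True t=11.5 pos=[ 628.9 -139.2  164.9] F=[-0.4 -0.2 -1.7] w=8.1 g=30.0
```

View pics/b1.png

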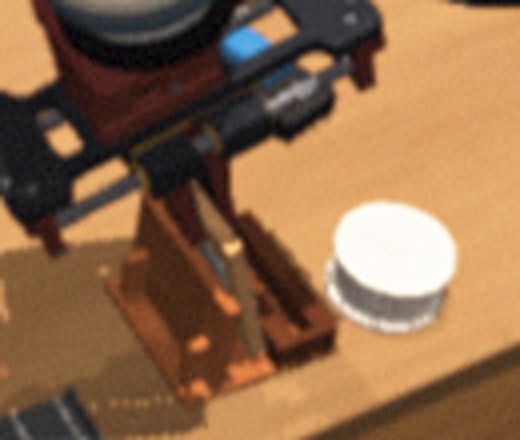

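The crop shows the board tilted in the bay, its foot between the upright and the lip. The force stop tripped about 5 mm early, so I continue with a higher threshold.

```bash
python3 - <<'E'
from h import *
th=.303; a=np.array([-np.sin(th),0,np.cos(th)])
cur=lambda:np.array(env.read_state()["tool_pos"])
p=cur(); print(env.move_l(list(p-SR@(9*a)),rate=12,f_stop=9),st())
env.hold(.3); print(st())
p=cur()+[0,0,.6]; env.move_l(list(p),rate=10); env.hold(.2)
print(env.move_l(list(p+SR@[8,0,0]),rate=10,f_stop=8),st())
env.hold(.2); print(st())
E
```

```text
True t=12.1 pos=[ 629.5 -139.1  160.3] F=[-2.1  0.4  5.5] w=7.6 g=30.0
t=12.4 pos=[ 629.5 -139.1  160.3] F=[-2.4 -0.8  5.8] w=7.5 g=30.0
True t=13.3 pos=[ 630.5 -139.1  160.5] F=[-3.1 -1.   5.8] w=7.8 g=30.0
t=13.5 pos=[ 630.5 -139.1  160.6] F=[-3.5  0.1  5.4] w=8.0 g=30.0
```

Foot on the floor and against the lip. I release and back out along the board.

```bash
python3 - <<'E'
from h import *
th=.303; a=np.array([-np.sin(th),0,np.cos(th)])
p=np.array(env.read_state()["tool_pos"])
set_gripper(20); env.hold(.3); print(st())
env.move_l(list(p+SR@(60*a)),rate=80)
q=pick([600,-200,160],rot((0,0,-1),(0,1,0)))
env.reach([600,-330,200],list(q)); print(st())
im=viewer.camera("scene"); cv2.imwrite("pics/s2.png",im); t=viewer.camera("top"); cv2.imwrite("pics/t2.png",t)
a1=cv2.resize(im[220:310,330:430],None,fx=5,fy=5,interpolation=cv2.INTER_CUBIC);b1=cv2.resize(t[135:210,310:370],None,fx=5,fy=6,interpolation=cv2.INTER_CUBIC)
cv2.imwrite("pics/b2.png",np.hstack([a1,b1]))
E
```

```text
t=14.2 pos=[ 630.  -138.9  159.6] F=[-0.5  1.2  0.6] w=19.8 g=0.0
t=16.3 pos=[ 599.9 -329.5  199.5] F=[ 0.  -0.7  0.2] w=19.9 g=0.0
```

View pics/b2.png

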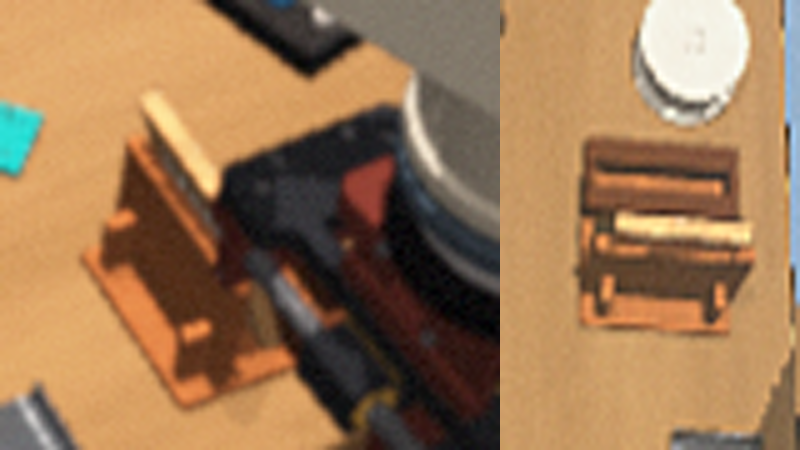

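The crop shows the board leaning on the upright, its top edge in the top view at (332.6..360.4, 173). The arm hides part of the scene view from here. I check the board's centring, then pick and place the first blank.

```bash
cat >> h.py <<'E'
TYAW=-.043; TO,TR=frame((497.8,-170.8,0),TYAW); N=np.array([np.sin(.21),0,np.cos(.21)])
PARK=[650,-330,200]
def brass(im,z=7,v=150):   # rects (x,y,yaw,len,wid) at height z, scene camera; long side nearest world x
    out=[]
    for k in blobs(im,(18,150,v),(36,255,255),(225,225,440,350),40):
        (x,y),(w,h),a=cv2.minAreaRect(plane("scene",k,z)[:,:2].astype(np.float32))
        if a>45: w,h,a=h,w,a-90
        out.append((x,y,np.deg2rad(a),w,h))
    return sorted(out)
def snap(name,z=7):
    im=viewer.camera("scene"); cv2.imwrite(f"pics/{name}.png",im); return im,brass(im,z)
def grab(x,y,yaw,under):   # grip a blank whose underside is at height `under`
    q=pick([x,y,under+81],rot((0,0,-1),(-np.sin(yaw),np.cos(yaw),0)))
    env.reach([x,y,under+130],list(q)); env.move_l([x,y,under+81],rate=70,f_stop=15)
    set_gripper(24); return env.read_state()["width"]
def place(i,dx=0,dy=0,dz=.8):
    p=TO+TR@np.array([-44+24*i-17.6+dx,dy,6.7+dz])+TR@N*81; c=np.array(env.read_state()["tool_pos"])
    env.move_l([c[0],c[1],c[2]+45],rate=100)
    q=rot(TR@-N,TR[:,1]); q0=Ro.from_quat(env.read_state()["orientation"])
    q=min(q,key=lambda v:(Ro.from_quat(v)*q0.inv()).magnitude())
    env.move_l(list(p+[0,0,40]),list(q),rate=90); env.move_l(list(p+[0,0,6]),rate=60)
    r=env.move_l(list(p),rate=15,f_stop=8); print("place",i,"stop",r,"target",np.round(p,1),st())
    set_gripper(38); env.move_l(list(p+TR@N*45),rate=90); set_gripper(44)
def park():
    c=env.read_state()["tool_pos"]; q=pick(PARK,rot((0,0,-1),(0,1,0))); env.reach(PARK,list(q))
E
python3 - <<'E'
from h import *
np.set_printoptions(precision=2,suppress=True)
print("board top",plane("top",[(346.5-.44,173-.44)],103), "expect",SO+SR@[-28.4,0,102.7])
print(np.array(brass(cv2.imread("pics/s2.png"))))
set_gripper(44); park(); im,b=snap("s3"); print(np.array(b)); 
b=[k for k in b if k[1]>-135]; x,y,yaw=b[0][:3]; 
for i in (0,5):
  p=TO+TR@np.array([-44+24*i-17.6,0,6.7])+TR@N*81; print([env.ik(list(p),list(q)) is not None for q in rot(TR@-N,TR[:,1])])
w=grab(x,y,yaw,2 if 1 else 7); print(w,st())
E
```

```text
board top [[ 646.3  -138.79  103.  ]] expect [ 647.04 -140.71  102.7 ]
[[ 440.81 -105.13   -0.12   36.11   29.89]
 [ 488.8  -103.86   -0.03   38.56   33.45]
 [ 535.04 -104.39   -0.05   40.75   35.8 ]]
[[ 440.97 -105.26   -0.15   36.32   30.34]
 [ 489.88 -103.63   -0.03   37.42   30.91]
 [ 535.02 -104.44   -0.06   40.52   36.31]]
[True, True]
[True, True]
29.432296848479666 t=19.7 pos=[ 440.8 -105.1   82.3] F=[-0.8  1.7  9.9] w=29.4 g=32.2
```

```bash
python3 - <<'E'
from h import *
np.set_printoptions(precision=2,suppress=True)
c=env.read_state()["tool_pos"]; env.move_l([c[0],c[1],c[2]+45],rate=60); env.hold(.3); print(st())
im,b=snap("s4"); print(np.array(b))
cv2.imwrite("pics/s4c.png",cv2.resize(im[225:350,230:390],None,fx=4,fy=4,interpolation=cv2.INTER_CUBIC))
E
```

```text
t=20.9 pos=[ 440.6 -105.   127. ] F=[0.3 0.4 1.2] w=29.6 g=30.0
[[ 536.23 -104.25    0.01   37.63   35.01]]
```

View pics/s4c.png

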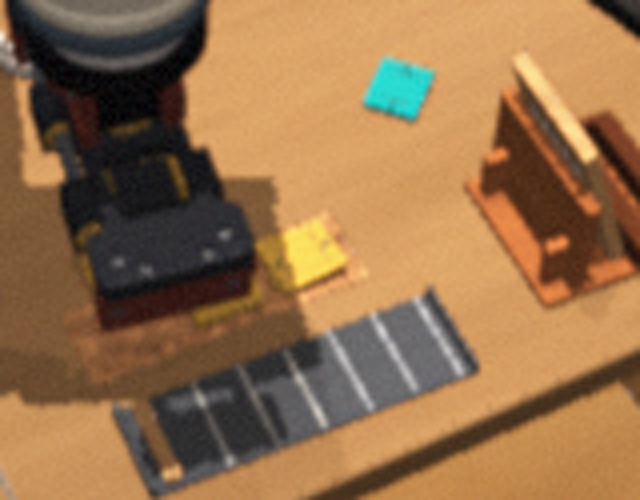

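The blank is gripped and its spot at crop (128,330) is bare cork, so the left pile looks like a single. The board is leaning at crop (560,160). I place this blank on line 0.

```bash
python3 - <<'E'
from h import *
np.set_printoptions(precision=2,suppress=True)
place(0); park(); env.hold(.2)
im,b=snap("s5",8); print(np.array(b)); t=viewer.camera("top"); cv2.imwrite("pics/t5.png",t)
e=TO+TR@[-61.6,0,0]; print("expect centre",e)
cv2.imwrite("pics/s5c.png",cv2.resize(im[270:350,245:355],None,fx=7,fy=7,interpolation=cv2.INTER_CUBIC))
for k in blobs(im,(0,0,125),(180,45,255),(240,290,355,350),3):
    w=cv2.minAreaRect(plane("scene",k,3)[:,:2].astype(np.float32)); print(np.array(w[0]),np.array(w[1]))
E
```

```text
place 0 stop False target [ 453.1 -168.9   86.7] t=23.9 pos=[ 453.1 -168.9   86.7] F=[0.1 0.3 0.2] w=29.5 g=30.0
[[ 438.21 -165.89   -0.17   34.7    25.67]
 [ 489.48 -104.22    0.01   37.21   32.53]
 [ 534.69 -104.96   -0.05   40.33   36.27]]
expect centre [ 436.26 -168.15    0.  ]
[ 477.82 -165.55] [9.42 2.69]
[ 575.18 -155.1 ] [ 9.01 13.12]
```

View pics/s5c.png

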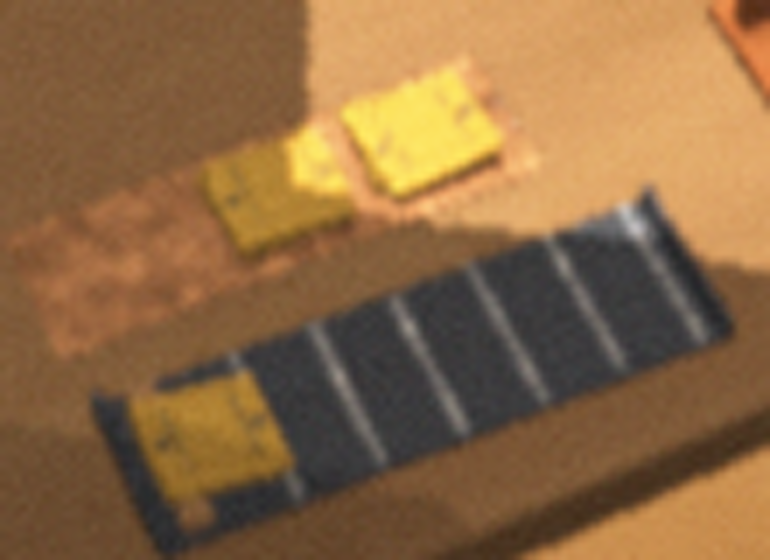

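The crop shows blank 0 on the rail, its lower edge ((250,373)–(292,470)) on line 0 and centred across the tray. The remaining piles are at crop (275,190) and (420,130). The parked arm throws a shadow there, so I'll park at the start pose and carry on. I try the double-height grip first.

```bash
cat >> h.py <<'E'
def park():
    env.move_joints([-1.351,.423,1.63,0,1.089,-.019])
def take(b):   # pick the top blank of a pile seen at scene rect measured at z=7; returns pile height
    x,y,yaw=b[:3]
    k=lambda z:np.array([x,y])-(np.array([x,y])-P["scene"]["pose"][:2,3])*(z-7)/(P["scene"]["pose"][2,3]-7)
    w=grab(*k(12),yaw,7.5); n=2
    if w<26:
        set_gripper(44); c=k(7); env.move_l([*c,2.3+81],rate=40,f_stop=15); env.hold(.15); set_gripper(24); w=env.read_state()["width"]; n=1
    print("pile",np.round(b,2),"height",n,"width",round(w,1)); return n if w>26 else 0
E
python3 - <<'E'
from h import *
np.set_printoptions(precision=2,suppress=True)
park(); im,b=snap("s6"); print(np.array(b)); m=[k for k in b if k[1]>-135]
n=take(m[0])
if n: place(1); park(); im,b=snap("s7"); print(np.array(b)); print(st())
E
```

```text
[[ 437.8  -166.88   -0.14   36.79   32.39]
 [ 488.85 -103.51   -0.05   39.52   33.97]
 [ 535.1  -104.55   -0.06   40.21   36.5 ]]
pile [ 488.85 -103.51   -0.05   39.52   33.97] height 2 width 29.6
place 1 stop False target [ 477.1 -169.9   86.7] t=34.9 pos=[ 477.1 -169.9   86.7] F=[-0.3 -0.3 -0.4] w=29.2 g=30.0
[[ 449.95 -167.71   -0.09   60.02   33.41]
 [ 488.17 -104.32    0.03   38.01   32.09]
 [ 534.58 -103.49    0.01   40.66   36.32]]
t=38.4 pos=[ 148.7 -606.6  302.2] F=[0.4 0.8 0.1] w=43.6 g=0.0
```

```bash
python3 - <<'E'
from h import *
im=cv2.imread("pics/s7.png")
cv2.imwrite("pics/s7c.png",cv2.resize(im[270:350,245:355],None,fx=7,fy=7,interpolation=cv2.INTER_CUBIC))
E
```

```text
(no output)
```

View pics/s7c.png

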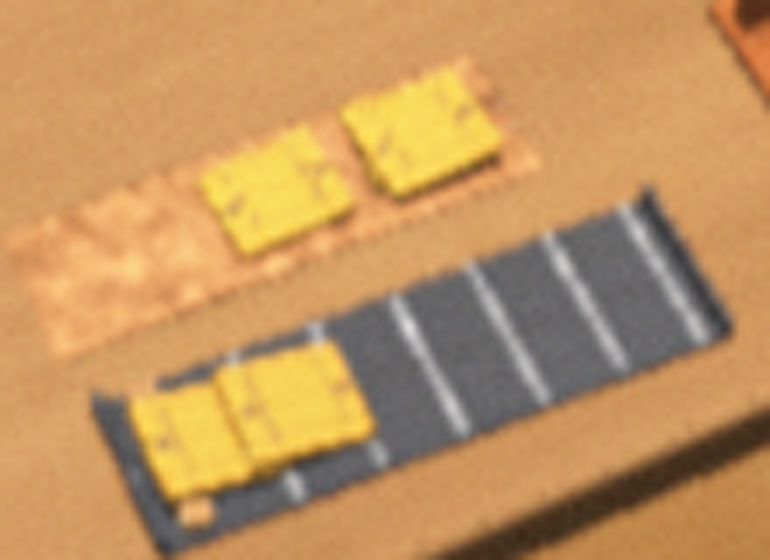

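Blank 1's lower edge ((333,340)–(375,433)) sits on line 1 within about 1 mm. One blank remains in the middle pile at crop (278,190), and the right pile is at (422,130). I continue with a check before each pick.

```bash
cat > run.py <<'E'
from h import *
import sys
np.set_printoptions(precision=2,suppress=True)
i=int(sys.argv[1])
while i<6:
    im,b=snap(f"r{i}"); m=[k for k in b if k[1]>-140]; print("seen",np.array(m).tolist() and np.round(m,2).tolist())
    if not m: break
    k=m[0]
    if abs(k[1]+104.3)>5 or min(abs(k[0]-c) for c in(440.5,488,535))>5 or abs(k[2])>.2 or k[3]>43: print("odd, stop"); break
    k=(k[0]+.4*(k[3]-36),k[1]+.3*(k[4]-30),*k[2:])
    if not take(k): print("no grip"); set_gripper(44); break
    place(i); park(); i+=1; print("time",st()[:8])
E
python3 run.py 2
```

```text
seen [[487.97, -104.27, 0.03, 38.11, 32.66], [535.09, -104.24, -0.05, 40.71, 36.04]]
pile [ 488.81 -103.47    0.03   38.11   32.66] height 1 width 29.3
place 2 stop False target [ 501.1 -170.9   86.7] t=46.2 pos=[ 501.1 -171.    86.7] F=[ 0.4 -0.3  0.4] w=29.6 g=30.0
time t=49.7 p
seen [[534.98, -103.94, -0.03, 40.91, 36.23]]
pile [ 536.94 -102.07   -0.03   40.91   36.23] height 2 width 29.6
place 3 stop False target [ 525.1 -172.    86.7] t=56.1 pos=[ 525.  -172.    86.7] F=[-0.2  0.2 -0.4] w=29.4 g=29.4
time t=59.6 p
seen [[533.26, -102.85, -0.1, 38.22, 32.66]]
pile [ 534.15 -102.05   -0.1    38.22   32.66] height 1 width 29.4
place 4 stop False target [ 549.  -173.    86.7] t=67.6 pos=[ 549.  -173.    86.7] F=[ 0.3  0.3 -0.3] w=29.3 g=30.0
time t=71.2 p
seen []
```

```bash
python3 - <<'E'
from h import *
s=cv2.imread("pics/r5.png"); t=viewer.camera("top"); cv2.imwrite("pics/t9.png",t)
a=cv2.resize(s[270:350,245:355],None,fx=5,fy=5,interpolation=cv2.INTER_CUBIC); a2=cv2.resize(s[225:305,330:440],None,fx=5,fy=5,interpolation=cv2.INTER_CUBIC)[:200]
b=cv2.resize(t[155:275,315:370],None,fx=4.5,fy=5,interpolation=cv2.INTER_CUBIC)
a=np.vstack([a,a2]); a=a[:600]; b=b[:600]; print(a.shape,b.shape)
cv2.imwrite("pics/f1.png",np.hstack([a,b]))
E
```

```text
(600, 550, 3) (600, 248, 3)
```

View pics/f1.png

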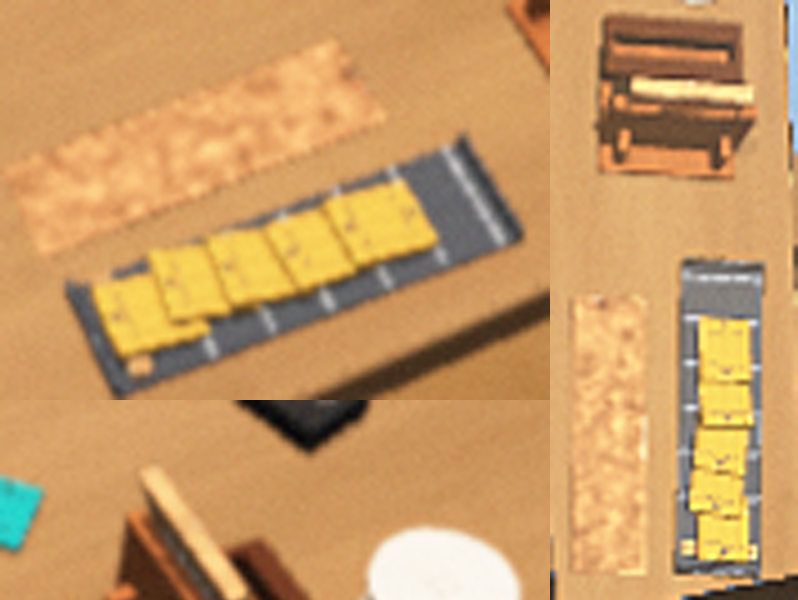

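All five blanks are fanned and the pad is empty. Blank 1 has been knocked about 5 mm sideways, to +y: its centre is at column 715 in the top panel, against 721–726 for the others. The board still leans on the upright, and its top edge shows at (640–752, 90). I'll re-align blanks 1 and 2 by closing the fingers on them to just over 30 mm.

```bash
cat >> h.py <<'E'
def squeeze(i,w=30.4,dz=.4):
    p=TO+TR@np.array([-44+24*i-17.6,0,6.7+dz])+TR@N*81; q=pick(p,rot(TR@-N,TR[:,1]))
    set_gripper(52); env.reach(list(p+TR@N*50),list(q)); env.move_l(list(p),rate=50,f_stop=15); env.hold(.1)
    set_gripper(w); print("sq",i,st()); set_gripper(46); env.move_l(list(p+TR@N*50),rate=80)
E
python3 - <<'E'
from h import *
squeeze(1); squeeze(2); park()
s=viewer.camera("scene"); t=viewer.camera("top"); print(st()); cv2.imwrite("pics/s10.png",s); cv2.imwrite("pics/t10.png",t)
a=cv2.resize(s[280:350,250:350],None,fx=5.5,fy=8,interpolation=cv2.INTER_CUBIC)
b=cv2.resize(t[200:275,340:367],None,fx=8,fy=7.4667,interpolation=cv2.INTER_CUBIC); print(a.shape,b.shape)
cv2.imwrite("pics/f2.png",np.hstack([a,b[:560]]))
E
```

```text
sq 1 t=75.5 pos=[ 477.  -169.8   86.3] F=[0.5 0.2 0.9] w=30.2 g=0.3
sq 2 t=79.1 pos=[ 501.1 -170.9   86.3] F=[0.1 0.6 0.9] w=30.1 g=0.4
t=82.6 pos=[ 148.7 -606.7  302.3] F=[-0.5  0.8  0.7] w=45.9 g=0.0
(560, 550, 3) (560, 216, 3)
```

View pics/f2.png

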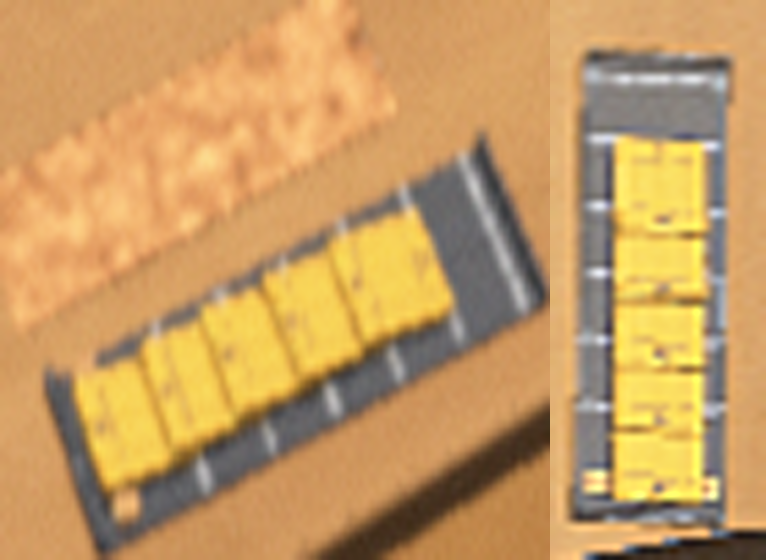

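All five blanks now lie straight and centred, with the lower edges on lines 0–4 in turn. In the top panel the upper ends step evenly (500, 430, 368, 298, 232), within about 1.5 mm. The board leans in mid-bay, and the robot is parked clear. I hand in.

```bash
python3 -c "
from station import workorder
print(workorder.sign_off())"
```

```text
the job is handed in; nothing more can be done
None
```

I handed the job in at about 83 s: the board leans on the stand's upright with its foot against the slotted block, about 2 mm off mid-bay, and all five blanks on the pad are fanned on lines 0–4, blank 1 perhaps 1.5 mm past its line after I straightened it from a sideways knock.

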